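# Turn the griddle ribs-up into its stand and clamp it

### The arm

A 6-joint arm with a two-finger parallel gripper is mounted at the origin on the work surface. World frame = base frame: x ahead of the robot, y to its left, z up, the work surface at z = 0. Lengths are in m, angles in rad, forces in N, time in s.
With the tool pointing down it reaches from about 0.325 to 0.85 m from the base axis. Payload 4.4 kg.
Tool frame: the origin (TCP) lies at the very end of the fingers, on their centre line; the grasp point (between the pads) lies 19 mm behind it; z points along the fingers, y is the line along which they close (so a half turn about z gives the same grasp; the last joint's range is limited). The gripper opens to 94 mm and grips with 3 to 60 N. Pads are 16 mm wide; open, the fingers measure 119 mm over their backs; the gripper's body (75 mm by 177 mm) begins 78 mm behind the grasp point.
Start: joints at [-1.468, 0.207, 1.542, -0, 1.393, -0.15], TCP at [0.144, -0.557, 0.205] pointing down, gripper open.
Joint ranges: [-2.73, 2.73], [-0.86, 2.22], [0.23, 2.46], [-1.11, 4.25], [0.08, 2.63], [-2.82, 2.82]. Speed limits (rad/s): [2.79, 2.79, 3.14, 3.14, 3.14, 3.14].

### API

Orientations are given as a unit quaternion [w, x, y, z].
In Python, from plant import state, camera, camera_params, close_job gives the robot as it stands. The module is installed in compiled form; this text tells all that it offers.
- The arm moves only by the tool send_rows, never from a script. Its argument "targets" is a list of rows, each a list of 3 entries, a list of its own where there are three numbers: the gripper command: -1 is fully open, 1 is shut, values between are in proportion, then the shift along the tool's x, y, z in cm, then the turn about the tool's z in rad. In form: [[claw, [tx, ty, tz], spin], ...]. A call has 1 to 12 rows; each row shifts and turns the commanded pose from where the row before left it, along the tool's axes as they then stand; what a row does not reach is not made up. A row lasts 1/10 s, in which the tool goes at most 50 mm and 8.59 degrees, less where a joint would pass 70% of its speed; a pose out of reach is approached as far as the arm can. A call is refused whole if a number of a shift passes 5 or a number of a turn 0.15, either way. A call with a gripper value outside its range is refused whole. The fingers move at their own pace and stop on an object; "squeeze" is the grip in N (left out, the last holds). Time passes only in rows, so rows that do not move let the fingers close. It gives the time, the measured TCP pose, the force, the opening and the grip force at its end, in the units of the state.
- state(): the state, without advancing time (a new reading comes with each control period).
- camera(name): name is "scene" or "top" or "wrist"; returns the picture (400x640x3 uint8, red, green, blue); there is no depth.
- camera_params(name): a dict with "fovy" (degrees; the focal length in pixels is half the picture's height over the tangent of half this angle, whatever the lens; pixels are square), "cx", "cy" (the principal point, pixels), "eye" and "attitude" of the camera in the world. Camera axes: x right, y down, z forward; pixel columns grow to the right and rows downward; lengths in m; the calibration is good to about 2 mm. The wrist camera is an equidistant fisheye: a pixel r from the principal point sees the ray r / f radians off the axis. A picture is of the moment at which its call begins: read the wrist's pose just before it. camera_params takes no time and is no camera call; for the wrist camera it gives the pose at the moment of the call.
- close_job(): hands the job in; it is judged then, once.
The state is a dict: "t": time; "joint_pos": joint angles; "dq": joint speeds; "effort": joint torques, N m; "eef_pos": TCP position; "tcp_rot": TCP orientation; "force": force on the tool from outside, world axes, zero at the start; "torque": the same for the moment, N m; "gripper_width": finger opening in m; "grip_force": force on a finger pad.
Only numpy, scipy, OpenCV 4.12 (cv2) and the standard library are available. Lean on these libraries where they do the work, as an engineer would, in place of code of your own. Each camera call takes 0.05 s, during which the arm holds its last target. There are 200 camera calls.

### The job

The reversible griddle lies blue side up on the wooden slatted rest: take it by its loop handle, turn it over and lay it, ribbed black side up, flat inside the three rims of the metal stand, with its handle sticking out over the rimless side; lower it all the way, do not drop it or let it topple over. Then swing the stand's yellow-tipped clamp arm fully down over the griddle and let go. Leave the other things on the shelf where they are.

Things in the scene. Friction and masses are not known exactly. Their poses are not given: they have to be found in the camera images.
- griddle: Loose griddle, 0.4 to 0.65 kg: slab 150 (x) x 120 (y) x 12 mm (z), origin at its very centre. +z face smooth blue, -z face black with 8 ribs along x (rib tops at z -6 mm). Loop handle in the mid-plane beyond the -x edge: two 11 mm arms at y +-49 mm and a round crossbar along y. Starts blue face (z) up. Held by the bar it swivels between the fingers under its weight or when its free edge is pushed.
- griddle_bar (a point): Middle of the griddle's round crossbar (12 mm diameter, 87 mm clear length between the handle arms, along the griddle's y), 113 mm from the slab's centre towards -x and 38 mm out from the slab's edge; the far edge of the slab is 188 mm from it. Axes as the griddle.
- rest: Fixed wooden slatted rest 114 x 130 mm, top 30 mm above the table; origin at the centre of its underside. The griddle starts centred on it within 5 mm, with its handle (own -x of both) hanging clear over one side, crossbar 36 mm above the table.
- stand: Fixed metal stand; origin on the table under the griddle's place, z up. Platform 30 mm above the table, x -77 to 92, y +-75 mm. Rims 8 mm above it, inner faces at x = 82 and y = +-67 mm; none on the -x side, where the handle sticks out. Red clamp bracket, 58 mm tall, outside the +y rim: y 65 to 115, x -5 to 55 mm.
- stand_seat (a point): Where the griddle's centre lies when it is home: 36 mm above the table, over the stand's origin. Axes as the stand. With the handle over the rimless side the griddle's x is along the stand's x (and its z points down).
- clamp (a joint): Clamp arm angle (rad): 0 = horizontal, fully down (stop; underside about 2 mm above a griddle lying home); 1.57 = upright; 1.9 = outward limit. Starts at 1.45 to 1.8; friction holds it wherever left, about 2 N at the tip moves it. Swings in the stand's y-z plane; down, it points to the stand's -y.
- clamp_hinge (a point): Hinge axis of the clamp arm, at x = 25, y = 92, z = 51 mm in the stand's frame; the axis runs along the stand's x. Axes as the stand.
- clamp_tip (a point): Middle of the yellow tip (36 mm long, 22 mm wide, 14 mm thick) of the clamp arm, 92 mm from the hinge axis; the arm ends 110 mm from the axis, and is 16 mm wide and 13 mm thick. At angle a it lies at y = 92 - 92 cos a, z = 51 + 92 sin a mm in the stand's frame.
- side_plate: Bystander: white ceramic side plate, 150 mm across, 20 mm high; origin under its centre.
- funnel: Bystander: red plastic funnel standing mouth down, 100 mm across, 95 mm high; origin under its centre.
- lighter: Bystander: matte black grill lighter lying down, about 220 mm long along its x, 26 mm wide, 30 mm high; origin underneath, near its middle.
- canister: Bystander: closed stainless canister with screw lid, 88 mm across, 144 mm high; origin under its centre.
- spice_jar: Bystander: spice jar, 54 mm across, 100 mm high; origin under its centre.
- pepper_mill: Bystander: dark wooden pepper mill, 56 mm across, 155 mm high; origin under its centre.
Mind the look-alikes: they are no part of the job. There is more than one size of the griddle; the one meant has the size given above.

How it is judged:
On the way:
1. the griddle lies home in the stand, ribbed side up, with the clamp arm still up (angle between griddle's own z axis and vertical above 3.04 rad and x of griddle in the frame of stand_seat between -0.022 and 0.012 m and y of griddle in the frame of stand_seat between -0.012 and 0.012 m and z of griddle in the frame of stand_seat between -0.004 and 0.004 m and value of joint clamp above 0.7 rad), for 0.2 s.
At the end, for the whole second after the job is handed in: The griddle lies flat (within 0.1 rad) in the stand, ribbed side up, its centre within 12 mm of the seat sideways, within 12 mm towards the end rim or 22 mm towards the rimless side, and within 4 mm in height; the clamp arm is down (below 0.1 rad); the griddle is at rest (angle between griddle's own z axis and vertical above 3.04 rad and x of griddle in the frame of stand_seat between -0.022 and 0.012 m and y of griddle in the frame of stand_seat between -0.012 and 0.012 m and z of griddle in the frame of stand_seat between -0.004 and 0.004 m and value of joint clamp below 0.1 rad and linear speed of griddle below 0.02 m/s); the robot touches nothing.
It fails at once if the griddle falls or topples: faster than 0.5 m/s while no finger touches it (linear speed of griddle above 0.5 m/s and contact force between the fingers and griddle below 0.05 N).
It fails at once if a bystander is shifted by more than 30 mm or knocked over (distance of any of side_plate, funnel, lighter, canister, spice_jar, pepper_mill from where it was at the start of the episode above 0.03 m or angle between any of side_plate, funnel, lighter, canister, spice_jar, pepper_mill's own z axis and vertical above 0.5 rad).
It also fails if it takes over 72 s, if anything falls off the work surface, if the arm or the gripper's body presses on something with over 40 N, if the wrist force passes 120 N, or if a joint passes its speed limit or range.

## Working session

There is one attempt and no reset: what is moved stays moved. The work goes in short steps, Python scripts to look and compute and a tool call to move; the robot and the scene stay as the last step left them, time stands still between calls to the robot, and variables do not carry over. Pictures are saved under pics/ and viewed, at most 10 in all, crops included, and the job is handed in when it is done.

Besides the shell and the picture viewer there is one more tool, called after "Request:" by a JSON object that holds its "fn" and its "kwargs". send_rows: Moves the arm, as the interface text tells. Its arguments: {"type":"object","properties":{"targets":{"type":"array","items":{"type":"array"}},"squeeze":{"type":"number"}},"required":["targets"]}

```bash
mkdir -p pics; cat > h.py <<'E'
import numpy as np,cv2
from scipy.spatial.transform import Rotation as R
from plant import state,camera,camera_params,close_job
def rot(a):
    a=np.array(a,float)
    return a if a.shape==(3,3) else R.from_quat(a[[1,2,3,0]]).as_matrix()
def save(n,f): 
    p=camera_params(n);im=camera(n);cv2.imwrite(f,im[:,:,::-1]);return im,p
def ray(p,u,v,name):
    f=200/np.tan(np.radians(p['fovy'])/2);d=np.array([u-p['cx'],v-p['cy']])
    if name=='wrist':
        r=np.hypot(*d);t=r/f;c=np.r_[d/max(r,1e-9)*np.sin(t),np.cos(t)]
    else: c=np.r_[d/f,1]
    return rot(p['attitude'])@c
def at(p,u,v,z,name):
    w=ray(p,u,v,name);e=np.array(p['eye']);return e+w*(z-e[2])/w[2]
E
python3 - <<'E'
from h import *
a,p=save('scene','pics/s0.png');b,q=save('top','pics/t0.png')
print(p,q,state())
E
```

```text
{'fovy': 57.92742245948432, 'cx': 317.5194343080892, 'cy': 201.825465861121, 'eye': array([1.14261701, 0.12085682, 0.91885533]), 'attitude': array([-0.20976271,  0.59793357,  0.73255369, -0.24867678])} {'fovy': 54.28940336964721, 'cx': 308.9179603973053, 'cy': 199.5542401579729, 'eye': array([ 0.2993009 , -0.03269705,  1.11989233]), 'attitude': array([-0.07110159,  0.72335351, -0.68321505,  0.07015307])} {'t': 0.1, 'joint_pos': array([-1.46851761e+00,  2.07378841e-01,  1.54278245e+00,  4.68225843e-06,
        1.39352669e+00, -1.50525541e-01]), 'dq': array([ 0.00013112, -0.00094711, -0.00399477,  0.00116618, -0.00017061,
       -0.00082119]), 'effort': array([-6.08371301e-04, -3.71867180e+01, -2.82292289e+01,  7.01442012e-02,
        3.11623723e-02, -4.95735719e-05]), 'eef_pos': array([ 0.14372001, -0.55599507,  0.20439551]), 'tcp_rot': array([-1.04730430e-03,  9.92021390e-01,  1.26065318e-01,  2.75741330e-05]), 'force': array([-0.08305682, -0.34853374, -0.09023728]), 'torque': array([-0.02603377, -0.02622303,  0.02427983]), 'grip_force': 0.0, 'gripper_width': 0.09423334685828809}
```

View pics/s0.png

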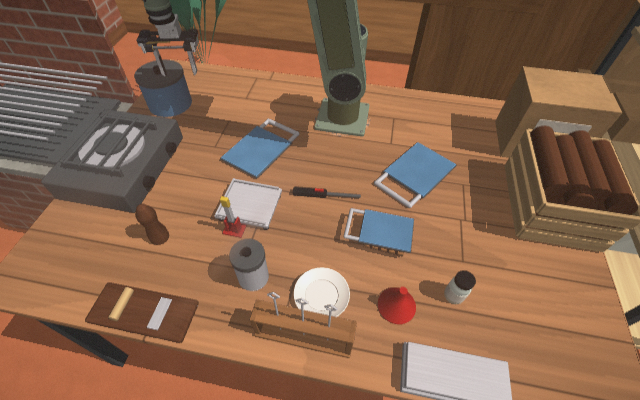

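View pics/t0.png

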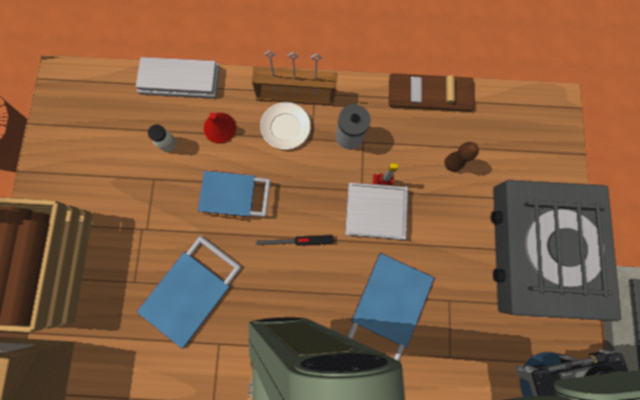

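Top view: three blue griddles. One is on the slatted rest at (226,193), about 52x45 px, with its handle to the right at (262,197). The other two lie on the table at (186,297) and (393,297) and are clearly larger. The one on the rest fits the description. The stand is at (378,211), with its red bracket at (384,178). I'll confirm with an enlarged crop.

```bash
python3 - <<'E'
from h import *
b=cv2.imread('pics/t0.png');cv2.imwrite('pics/t0c.png',cv2.resize(b[150:256,185:425],None,fx=3.3,fy=3.3,interpolation=cv2.INTER_CUBIC))
p=camera_params('top')
hsv=cv2.cvtColor(b,cv2.COLOR_BGR2HSV)
m=cv2.inRange(hsv,(95,80,60),(115,255,255))
n,l,s,c=cv2.connectedComponentsWithStats(m)
for i in range(1,n):
    if s[i,4]>600:
        r=cv2.minAreaRect(np.argwhere(l==i)[:,::-1].astype(np.float32));bx=cv2.boxPoints(r)
        P=np.array([at(p,u,v,.042,'top') for u,v in bx]);print(r,np.linalg.norm(np.diff(P,axis=0),axis=1),P.mean(0),P[:,:2].round(3).tolist())
m=cv2.inRange(hsv,(0,0,130),(179,60,255));n,l,s,c=cv2.connectedComponentsWithStats(m)
for i in range(1,n):
    if s[i,4]>60: 
        r=cv2.minAreaRect(np.argwhere(l==i)[:,::-1].astype(np.float32));bx=cv2.boxPoints(r);P=np.array([at(p,u,v,.036,'top') for u,v in bx]);print('W',r,s[i,4],P[:,:2].round(3).tolist(),P.mean(0))
E
```

```text
((226.2570343017578, 193.1223602294922), (51.8599967956543, 40.11759948730469), 6.1701741218566895) [0.11587297 0.14869197 0.11546517] [0.52347865 0.20937722 0.042     ] [[0.469, 0.282], [0.585, 0.283], [0.577, 0.135], [0.462, 0.137]]
((183.2705078125, 299.424072265625), (57.957401275634766, 77.6620864868164), 38.290164947509766) [0.19945742 0.16048057 0.19610263] [0.22775499 0.29507553 0.042     ] [[0.187, 0.416], [0.354, 0.307], [0.266, 0.174], [0.104, 0.284]]
((392.9529724121094, 299.6117858886719), (59.8577880859375, 75.2830581665039), 22.833654403686523) [0.20105145 0.16032261 0.19915182] [ 0.2590494  -0.26580013  0.042     ] [[0.192, -0.155], [0.379, -0.228], [0.325, -0.379], [0.141, -0.301]]
W ((176.45166015625, 73.91851043701172), (79.9419937133789, 30.27389144897461), 3.012787342071533) 2279 [[0.834, 0.514], [0.934, 0.524], [0.934, 0.279], [0.834, 0.274]] [0.88395731 0.39763762 0.036     ]
W ((415.5, 89.0), (24.0, 9.0), 90.0) 241 [[0.915, -0.312], [0.917, -0.34], [0.839, -0.34], [0.837, -0.313]] [ 0.87691625 -0.32621226  0.036     ]
W ((285.5, 125.5), (47.0, 49.0), 90.0) 186
[... 1814 characters left out ...]
945185899734497) 823 [[0.179, -0.847], [0.382, -0.882], [0.381, -0.943], [0.178, -0.907]] [ 0.28009822 -0.8947941   0.036     ]
W ((261.7735290527344, 389.0558776855469), (20.631359100341797, 9.050187110900879), 85.60128784179688) 116 [[0.037, 0.084], [0.04, 0.061], [-0.009, 0.053], [-0.012, 0.076]] [0.01411944 0.06825629 0.036     ]
W ((327.5, 388.5), (21.0, 55.0), 90.0) 1083 [[0.046, -0.029], [0.054, -0.171], [0.004, -0.173], [-0.004, -0.032]] [ 0.02486655 -0.10103971  0.036     ]
W ((595.4441528320312, 396.7264709472656), (31.215476989746094, 4.601789951324463), 4.398705005645752) 131 [[0.039, -0.751], [0.05, -0.753], [0.048, -0.833], [0.037, -0.831]] [ 0.04340502 -0.79210169  0.036     ]
```

View pics/t0c.png

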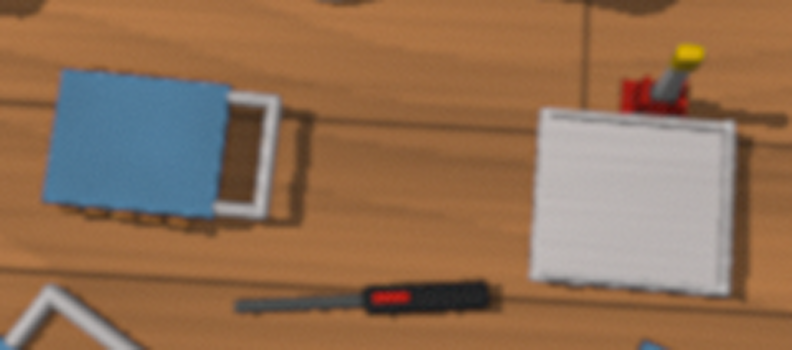

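The crop confirms it: the griddle on the rest measures 149 x 116 mm and the others about 200 x 160 mm. Stand corners in the crop are (540,108), (735,122), (727,295) and (530,280); the yellow tip is at (687,57). The left (-x) side has no rim.

```bash
python3 - <<'E'
from h import *
p=camera_params('top')
for z in (.03,.038):
    P=np.array([at(p,185+u/3.3,150+v/3.3,z,'top')[:2] for u,v in [(540,108),(735,122),(727,295),(530,280)]]);print(P.round(4).tolist(),P.mean(0))
T=np.array([at(p,185+u/3.3,150+v/3.3,.042,'top')[:2] for u,v in [(62,69),(230,85),(214,217),(44,202)]]);print(T.round(4).tolist(),T.mean(0))
print('tip',at(p,185+687/3.3,150+57/3.3,.15,'top'))
s=state();print(s['eef_pos'],camera_params('wrist'))
E
```

```text
[[0.5761, -0.1362], [0.5734, -0.3062], [0.4222, -0.3004], [0.4254, -0.1332]] [ 0.49927537 -0.21900581]
[[0.5741, -0.1354], [0.5713, -0.3042], [0.4213, -0.2984], [0.4245, -0.1325]] [ 0.49780752 -0.21763827]
[[0.5839, 0.2798], [0.5781, 0.1334], [0.4622, 0.1372], [0.4667, 0.2821]] [0.52272576 0.20811145]
tip [ 0.5933339 -0.2382305  0.15     ]
[ 0.14372001 -0.55599507  0.20439551] {'fovy': 65.70646984690485, 'cx': 324.79541993200354, 'cy': 201.37410718112795, 'eye': array([ 0.2082941 , -0.53960383,  0.38335697]), 'attitude': array([ 0.09062494,  0.78536788, -0.60807919, -0.07227793])}
```

Request:
{"fn": "send_rows", "kwargs": {"targets": [[-1,[0,0,0],0.147],[-1,[0,0,0],0.146],[-1,[2.17,-4.17,0],0],[-1,[2.17,-4.17,0],0],[-1,[2.17,-4.17,0],0],[-1,[2.17,-4.17,0],0],[-1,[2.17,-4.17,0],0],[-1,[2.17,-4.17,0],0],[-1,[2.17,-4.17,0],0],[-1,[2.17,-4.17,0],0]]}}

```text
t: 1.1
eef_pos: [0.331, -0.2284, 0.2052]
tcp_rot: [-0.0, 1.0, -0.02, 0.0]
force: [0.1, -0.2, 0.3]
gripper_width: 0.094
grip_force: 0.0
```

Request:
{"fn": "send_rows", "kwargs": {"targets": [[0,[2.17,-4.17,0],0],[0,[2.17,-4.17,0],0],[0,[2.17,-4.17,0],0],[0,[2.17,-4.17,0],0],[0,[2.17,-4.17,0],0],[0.2,[2.17,-4.17,0],0],[0.2,[2.17,-4.17,0],0],[0.2,[2.17,-4.17,0],0],[0.2,[0,0,0],0]]}}

```text
t: 2.0
eef_pos: [0.5188, 0.1004, 0.2048]
tcp_rot: [-0.001, 1.0, -0.017, -0.0]
force: [0.0, -0.4, 0.5]
gripper_width: 0.0378
grip_force: 0.0
```

```bash
python3 - <<'E'
from h import *
s=state();a,p=save('wrist','pics/w1.png');print(s['t'],s['eef_pos'],s['tcp_rot'],s['gripper_width'],p,s['joint_pos'])
import pickle;pickle.dump(p,open('w1.pkl','wb'))
E
```

```text
2.0 [0.51881091 0.10039759 0.20476638] [-8.80386592e-04  9.99854260e-01 -1.70493847e-02 -4.79840010e-05] 0.03777931546767066 {'fovy': 65.70646984690485, 'cx': 324.79541993200354, 'cy': 201.37410718112795, 'eye': array([0.58541609, 0.09804822, 0.3836449 ]), 'attitude': array([-0.07983215, -0.6903122 ,  0.71410109,  0.08459035])} [0.02614071 0.10811116 1.65624536 0.00179682 1.37725628 1.63069186]
```

View pics/w1.png

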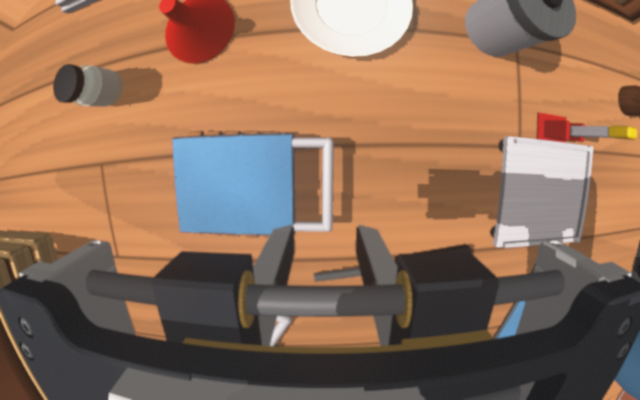

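Wrist view: the bar runs from (326,143) to (327,226). Slab corners are (174,138), (292,135), (295,234) and (179,234). Stand corners are about (505,138), (592,147), (585,246) and (496,242).

```bash
python3 - <<'E'
from h import *
import pickle;p=pickle.load(open('w1.pkl','rb'))
f=lambda L,z:np.array([at(p,u,v,z,'wrist')[:2] for u,v in L]).round(4)
b=f([(326,143),(327,226)],.042);print(b.tolist(),b.mean(0))
g=f([(174,138),(292,135),(295,234),(179,234)],.042);print(g.tolist(),g.mean(0))
s=f([(505,138),(592,147),(585,246),(496,242)],.036);print(s.tolist(),s.mean(0))
E
```

```text
[[0.5701, 0.0982], [0.475, 0.1002]] [0.52255 0.0992 ]
[[0.5879, 0.2785], [0.5805, 0.1352], [0.4663, 0.138], [0.4681, 0.2878]] [0.5257   0.209875]
[[0.577, -0.1268], [0.5731, -0.3005], [0.4147, -0.3162], [0.4393, -0.1257]] [ 0.501025 -0.2173  ]
```

Request:
{"fn": "send_rows", "kwargs": {"targets": [[0.2,[0.2,0.2,4],0],[0.2,[0,0,4],0],[0.2,[0,0,4],0],[0.2,[0,0,3],0],[0.2,[0,0,2],0],[0.2,[0,0,1.7],0],[0.2,[0,0,0],0],[1,[0,0,0],0],[1,[0,0,0],0],[1,[0,0,0],0],[1,[0,0,0],0]], "squeeze": 18}}

```text
t: 3.15
eef_pos: [0.5207, 0.0947, 0.0199]
tcp_rot: [-0.001, 1.0, -0.02, 0.001]
force: [-1.0, 2.2, 2.8]
gripper_width: 0.0115
grip_force: 18.0
```

Request:
{"fn": "send_rows", "kwargs": {"targets": [[1,[0,0,-1],0],[1,[0,0,-1.5],0],[1,[0,0,-2],0],[1,[0,0,-2],0],[1,[0,0,-2.5],0],[1,[0,0,-2.5],0],[1,[0,0,-2.5],0],[1,[0,0,-2.5],0],[1,[0,0,-2.5],0],[1,[0,0,-2.5],0],[1,[0,0,-2],0],[1,[0,0,0],0]]}}

```text
t: 4.35
eef_pos: [0.5207, 0.0936, 0.2564]
tcp_rot: [0.0, 1.0, -0.02, 0.003]
force: [1.2, 0.8, -5.9]
gripper_width: 0.0112
grip_force: 18.0
```

```bash
python3 - <<'E'
from h import *
a,p=save('scene','pics/s1.png');s=state();print(s['eef_pos'],s['gripper_width'],s['force'])
E
```

```text
[0.51975202 0.09375299 0.2542559 ] 0.011411141999883974 [ 0.40444707  0.06915388 -5.60333311]
```

View pics/s1.png

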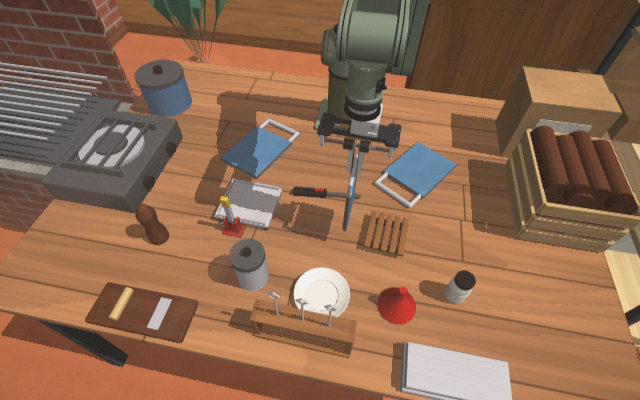

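The griddle hangs vertically from the bar at (352,190), near edge-on, clear of the rest. Force reads 5.6 N. I'll carry it over the stand.

Request:
{"fn": "send_rows", "kwargs": {"targets": [[1,[0,1,0],-0.02],[1,[0,2,0],0],[1,[-0.1,3,0],0],[1,[-0.1,4,0],0],[1,[-0.1,4,0],0],[1,[-0.1,4,0],0],[1,[-0.1,4,0],0],[1,[-0.1,4,0],0],[1,[0,3.5,0],0],[1,[0,3,0],0],[1,[0,2,0],0],[1,[0,1.4,0],0]]}}

```text
t: 5.6
eef_pos: [0.5042, -0.2658, 0.2505]
tcp_rot: [-0.001, 1.0, -0.011, -0.002]
force: [0.3, -0.1, -5.3]
gripper_width: 0.0116
grip_force: 18.0
```

Request:
{"fn": "send_rows", "kwargs": {"targets": [[1,[0,0.8,0],0],[1,[0,0,0],0],[1,[0,0,0],0],[1,[0,0,0],0],[1,[0,0,0],0],[1,[0,0,0],0],[1,[0,0,0],0],[1,[0,0,0],0]]}}

```text
t: 6.4
eef_pos: [0.5059, -0.2727, 0.2536]
tcp_rot: [0.0, 1.0, -0.01, 0.0]
force: [-0.5, -0.2, -5.7]
gripper_width: 0.0115
grip_force: 18.0
```

```bash
python3 - <<'E'
from h import *
a,p=save('scene','pics/s2.png');s=state();print(s['eef_pos'],s['tcp_rot'],s['gripper_width'],s['force'])
cv2.imwrite('pics/s2c.png',cv2.resize(a[80:280,120:420,::-1],None,fx=2.6,fy=2.6,interpolation=cv2.INTER_CUBIC))
E
```

```text
[ 0.50588912 -0.27281492  0.2535279 ] [ 4.05487416e-05  9.99949796e-01 -1.00200434e-02  5.88648398e-05] 0.01137809258998179 [-0.33715061 -0.21320768 -5.20380312]
```

View pics/s2c.png

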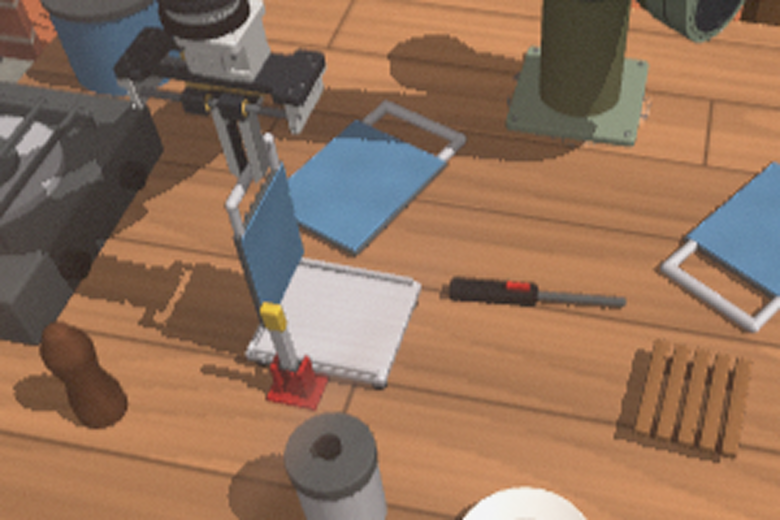

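The griddle hangs over the stand with its blue face toward +y, so the flip will go the right way. The clamp is upright at (270,320). Next I'll align and lower to near contact.

Request:
{"fn": "send_rows", "kwargs": {"targets": [[1,[-0.4,0.4,0],0],[1,[-0.3,0.4,1],0],[1,[0,0,1.5],0],[1,[0,0,1],0],[1,[0,0,0.7],0],[1,[0,0,0.2],0],[1,[0,0,0],0],[1,[0,0,0],0],[1,[0,0,0],0]]}}

```text
t: 7.35
eef_pos: [0.4991, -0.2817, 0.2119]
tcp_rot: [0.001, 1.0, -0.01, 0.001]
force: [-3.8, 0.3, 5.1]
gripper_width: 0.0114
grip_force: 18.0
```

Request:
{"fn": "send_rows", "kwargs": {"targets": [[1,[0,-0.3,0.3],0],[1,[0,-0.5,0.3],0],[1,[0,-0.6,0.2],0],[1,[0,-0.6,0.1],0]]}}

```text
t: 7.75
eef_pos: [0.5018, -0.2643, 0.2097]
tcp_rot: [0.005, 1.0, -0.01, 0.004]
force: [-7.5, 1.7, 25.7]
gripper_width: 0.0114
grip_force: 18.0
```

Request:
{"fn": "send_rows", "kwargs": {"targets": [[1,[0,0,-0.5],0],[1,[0,0,-0.5],0],[1,[0,0,0],0]]}}

```text
t: 8.05
eef_pos: [0.4989, -0.2605, 0.2102]
tcp_rot: [-0.0, 1.0, -0.01, -0.0]
force: [-3.0, 1.0, 3.7]
gripper_width: 0.0114
grip_force: 18.0
```

```bash
python3 - <<'E'
from h import *
a,p=save('scene','pics/s3.png');s=state();print(s['eef_pos'],s['tcp_rot'],s['gripper_width'],s['force'])
b,q=save('wrist','pics/w3.png')
c=cv2.resize(a[120:250,180:300,::-1],None,fx=4,fy=4,interpolation=cv2.INTER_CUBIC)
d=cv2.resize(b[:,:,::-1],None,fx=.6,fy=.6)
o=np.zeros((520,800,3),np.uint8);o[:,:480]=c;o[:240,480:]=d[:,32:352];cv2.imwrite('pics/c3.png',o)
E
```

```text
[ 0.4987742  -0.26058735  0.21020671] [-3.18797139e-04  9.99949039e-01 -1.00751362e-02 -5.57090112e-04] 0.011496281700270183 [-0.92776406  1.36812037  2.35433781]
```

View pics/c3.png

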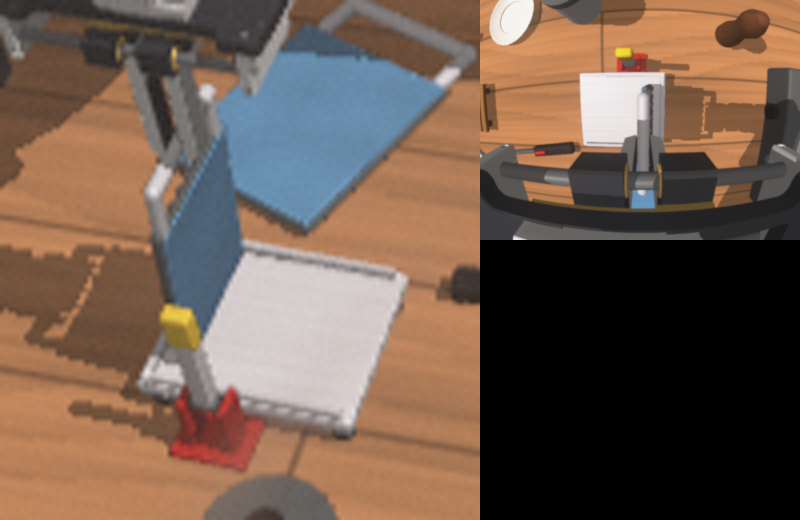

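```bash
python3 - <<'E'
from h import *
p=camera_params('scene')
f=lambda u,v,z:at(p,180+u/4,120+v/4,z,'scene').round(4)
print('far low corner',f(243,252,.038),f(243,252,.033))
print('slab far top corner',f(222,130,.188),'near top',f(160,240,.188))
print('bar far top end',f(207,90,.226),'near',f(155,188,.226))
for q in [(245,243),(405,275),(350,425),(145,380)]: print('stand',f(*q,.038))
print('yellow tip',f(180,325,.14))
E
```

```text
far low corner [ 0.4422 -0.2626  0.038 ] [ 0.4382 -0.2648  0.033 ]
slab far top corner [ 0.4544 -0.2495  0.188 ] near top [ 0.5627 -0.2551  0.188 ]
bar far top end [ 0.4548 -0.2535  0.226 ] near [ 0.5506 -0.255   0.226 ]
stand [ 0.4327 -0.2642  0.038 ]
stand [ 0.4388 -0.1292  0.038 ]
stand [ 0.586  -0.1317  0.038 ]
stand [ 0.5781 -0.2931  0.038 ]
yellow tip [ 0.5949 -0.2388  0.14  ]
```

```bash
python3 - <<'E'
from h import *
a=cv2.imread('pics/s3.png')[155:235,205:290];b=cv2.imread('pics/w3.png')[110:250,150:330]
a=cv2.resize(a,(425,400),interpolation=cv2.INTER_CUBIC);b=cv2.resize(b,(375,292),interpolation=cv2.INTER_CUBIC)
o=np.zeros((400,800,3),np.uint8);o[:,:425]=a;o[:292,425:]=b;cv2.imwrite('pics/c3b.png',o)
E
```

```text
(no output)
```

View pics/c3b.png

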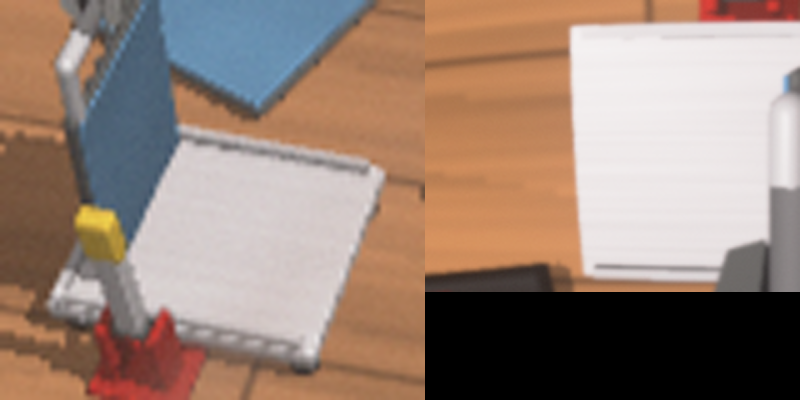

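```bash
cat >> h.py <<'E'
def proj(p,X):
    f=200/np.tan(np.radians(p['fovy'])/2);c=rot(p['attitude']).T@(np.array(X)-p['eye']);return np.array([p['cx'],p['cy']])+f*c[:2]/c[2]
E
python3 - <<'E'
from h import *
p=camera_params('scene')
C=lambda X:((proj(p,X)-[180,120])*4).round(0)
for dz in (.016,.010,.004):
  for dx in (0,.005):
    z=.2102+dz; x=.4988+dx
    print(dz,dx,'near bar end',C([x+.049,-.2605,z]),'far bar end',C([x-.049,-.2605,z]),'slab near top',C([x+.06,-.2605,z-.038]),'far top',C([x-.06,-.2605,z-.038]),'far bottom',C([x-.06,-.2605,z-.188]))
print('tcp',C([.4988,-.2605,.2102]))
for o in [(.4995,-.2105)]:
  for sx,sy in [(-77,-75),(-77,75),(92,-75),(92,75)]:
    print(sx,sy,C([o[0]+sy/1e3-.02*sx/1e3,o[1]-sx/1e3-.02*sy/1e3,.038]))
E
```

```text
0.016 0 near bar end [149. 184.] far bar end [200.  84.] slab near top [154. 234.] far top [215. 113.] far bottom [247. 249.]
0.016 0.005 near bar end [146. 189.] far bar end [197.  88.] slab near top [152. 240.] far top [212. 117.] far bottom [245. 254.]
0.01 0 near bar end [150. 190.] far bar end [201.  90.] slab near top [156. 240.] far top [216. 119.] far bottom [248. 254.]
0.01 0.005 near bar end [148. 195.] far bar end [199.  95.] slab near top [154. 246.] far top [214. 123.] far bottom [246. 259.]
0.004 0 near bar end [152. 196.] far bar end [203.  96.] slab near top [158. 246.] far top [217. 125.] far bottom [249. 259.]
0.004 0.005 near bar end [150. 201.] far bar end [201. 101.] slab near top [155. 252.] far top [215. 129.] far bottom [247. 263.]
tcp [180. 149.]
-77 -75 [406. 262.]
-77 75 [349. 413.]
92 -75 [206. 227.]
92 75 [134. 372.]
```

Request:
{"fn": "send_rows", "kwargs": {"targets": [[1,[0,0,-1],0],[1,[0.4,0,-0.5],0],[1,[0,0,0],0],[1,[0,0,0],0],[1,[0,0,0],0]]}}

```text
t: 8.65
eef_pos: [0.5027, -0.2606, 0.2248]
tcp_rot: [-0.0, 1.0, -0.01, -0.001]
force: [-0.6, 0.7, -4.5]
gripper_width: 0.0116
grip_force: 18.0
```

Request:
{"fn": "send_rows", "kwargs": {"targets": [[1,[0,0,0.6],0],[1,[0,0,0.4],0],[1,[0,0,0],0]]}}

```text
t: 8.95
eef_pos: [0.5022, -0.2602, 0.2139]
tcp_rot: [-0.001, 1.0, -0.01, -0.001]
force: [-0.6, 0.3, -5.5]
gripper_width: 0.0111
grip_force: 18.0
```

Request:
{"fn": "send_rows", "kwargs": {"targets": [[1,[0,0,0.3],0],[1,[0,0,0],0]]}}

```text
t: 9.15
eef_pos: [0.503, -0.2607, 0.212]
tcp_rot: [-0.0, 1.0, -0.01, -0.0]
force: [-0.4, -0.3, -4.7]
gripper_width: 0.0115
grip_force: 18.0
```

Request:
{"fn": "send_rows", "kwargs": {"targets": [[1,[0,0,0.3],0],[1,[0,0,0],0]]}}

```text
t: 9.35
eef_pos: [0.5034, -0.2613, 0.2108]
tcp_rot: [0.001, 1.0, -0.01, 0.001]
force: [-2.5, 0.9, 1.0]
gripper_width: 0.0114
grip_force: 18.0
```

```bash
python3 - <<'E'
from h import *
s=state();print(s['force'],s['torque'],s['eef_pos'],s['effort'])
E
```

```text
[-2.52311697  0.87325785  0.95989158] [ 0.15769753  0.30650491 -0.02559033] [ 0.50344583 -0.26132772  0.21081428] [ 1.68248545e-01 -3.61338294e+01 -2.88550615e+01  1.77953364e-01
 -5.49526345e-01  1.48058418e-03]
```

Request:
{"fn": "send_rows", "kwargs": {"targets": [[1,[0,0,0.4],0],[1,[0,0,0],0],[1,[0,0,0],0]]}}

```text
t: 9.65
eef_pos: [0.5046, -0.2629, 0.2107]
tcp_rot: [0.003, 1.0, -0.01, 0.003]
force: [-5.0, 1.1, 12.7]
gripper_width: 0.0113
grip_force: 18.0
```

```bash
python3 - <<'E'
from h import *
s=state();print(s['force'],s['torque'],s['eef_pos'])
E
```

```text
[-5.01406869  1.1315891  12.69377667] [ 0.13357147  1.0023718  -0.01616661] [ 0.50457486 -0.26287483  0.21074421]
```

Request:
{"fn": "send_rows", "kwargs": {"targets": [[1,[0,0,-0.5],0],[1,[0.3,0,0],0],[1,[0.2,0,0],0],[1,[0,0,0],0]]}}

```text
t: 10.05
eef_pos: [0.5085, -0.2613, 0.2113]
tcp_rot: [0.0, 1.0, -0.01, 0.0]
force: [-2.5, 0.7, 4.2]
gripper_width: 0.0111
grip_force: 18.0
```

Request:
{"fn": "send_rows", "kwargs": {"targets": [[1,[0.4,0,0],0],[1,[0,0,0],0]]}}

```text
t: 10.25
eef_pos: [0.5128, -0.2617, 0.2122]
tcp_rot: [0.001, 1.0, -0.01, 0.001]
force: [-3.6, 0.9, 8.0]
gripper_width: 0.0116
grip_force: 18.0
```

Request:
{"fn": "send_rows", "kwargs": {"targets": [[1,[-0.6,0,0],0],[1,[-0.4,0,0],0],[1,[0,0,0],0]]}}

```text
t: 10.55
eef_pos: [0.5015, -0.2606, 0.2096]
tcp_rot: [-0.0, 1.0, -0.01, -0.0]
force: [0.6, -0.5, -0.1]
gripper_width: 0.0115
grip_force: 18.0
```

Request:
{"fn": "send_rows", "kwargs": {"targets": [[1,[-0.5,0,0],0],[1,[-0.2,0,0],0],[1,[0,0,0],0]]}}

```text
t: 10.85
eef_pos: [0.4956, -0.2608, 0.2107]
tcp_rot: [0.0, 1.0, -0.01, 0.001]
force: [1.6, 0.8, 0.0]
gripper_width: 0.0109
grip_force: 18.0
```

Request:
{"fn": "send_rows", "kwargs": {"targets": [[1,[-0.4,0,0],0],[1,[-0.2,0,0],0],[1,[0,0,0],0]]}}

```text
t: 11.15
eef_pos: [0.49, -0.2611, 0.2119]
tcp_rot: [0.001, 1.0, -0.01, 0.002]
force: [3.6, -0.3, 5.1]
gripper_width: 0.0118
grip_force: 18.0
```

Request:
{"fn": "send_rows", "kwargs": {"targets": [[1,[0,0,-1],0],[1,[0.6,0.9,0],0],[1,[0.55,0.9,0],0],[1,[0,0,0],0],[1,[0,0,0],0],[1,[0,0,0.5],0],[1,[0,0,0.4],0]], "squeeze": 14}}

```text
t: 11.85
eef_pos: [0.5007, -0.2788, 0.2114]
tcp_rot: [0.0, 1.0, -0.01, 0.001]
force: [2.2, -0.2, 6.8]
gripper_width: 0.0114
grip_force: 14.0
```

Request:
{"fn": "send_rows", "kwargs": {"targets": [[1,[0,-0.6,0.3],0],[1,[0,-0.7,0.15],0],[1,[0,-1.3,0.15],0],[1,[0,-1.3,0.25],0],[1,[0,0,0],0]]}}

```text
t: 12.35
eef_pos: [0.5027, -0.2374, 0.2048]
tcp_rot: [-0.0, 1.0, -0.009, 0.002]
force: [3.5, 1.9, 6.4]
gripper_width: 0.0112
grip_force: 14.0
```

Request:
{"fn": "send_rows", "kwargs": {"targets": [[1,[0,-1.27,0.3],0],[1,[0,-1.25,0.4],0],[1,[0,-1.22,0.5],0],[1,[0,-1.19,0.57],0],[1,[0,0,0],0]]}}

```text
t: 12.85
eef_pos: [0.5017, -0.1868, 0.1841]
tcp_rot: [-0.002, 1.0, -0.009, -0.001]
force: [3.2, 3.7, 5.4]
gripper_width: 0.0116
grip_force: 14.0
```

```bash
python3 - <<'E'
from h import *
a,p=save('scene','pics/s4.png');s=state();print(s['eef_pos'],s['gripper_width'],s['force'])
cv2.imwrite('pics/c4.png',cv2.resize(a[110:250,170:320,::-1],None,fx=4,fy=4,interpolation=cv2.INTER_CUBIC))
E
```

```text
[ 0.50192234 -0.18762576  0.18447545] 0.01139445829112924 [2.32186668 4.49193598 4.9856823 ]
```

View pics/c4.png

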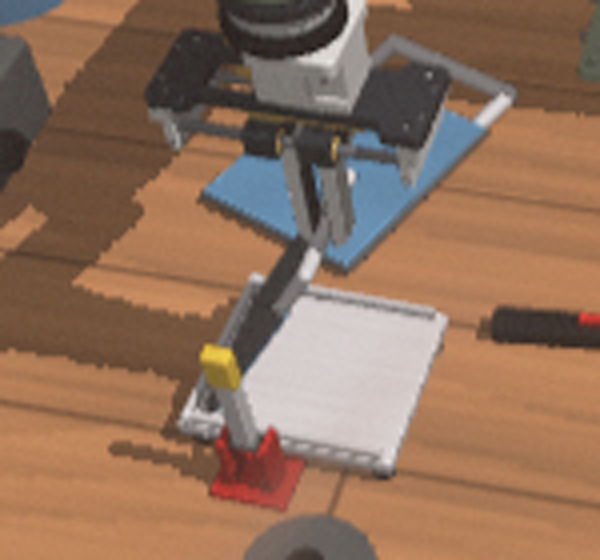

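The crop shows the griddle leaning about 30 degrees, with the black face turning up and its far edge inside the stand's end rim. I'll continue along the arc.

Request:
{"fn": "send_rows", "kwargs": {"targets": [[1,[0,-1.3,0.65],0],[1,[0,-1.3,1],0],[1,[0,-1.2,1.1],0],[1,[0,-1.1,1.2],0],[1,[0,-1,1.3],0],[1,[0,-0.9,1.35],0],[1,[0,-0.8,1.4],0],[1,[0,0,0],0]]}}

```text
t: 13.7
eef_pos: [0.5007, -0.1128, 0.1017]
tcp_rot: [-0.001, 1.0, -0.009, -0.003]
force: [0.1, 1.4, -1.7]
gripper_width: 0.0115
grip_force: 14.1
```

Request:
{"fn": "send_rows", "kwargs": {"targets": [[1,[0.1,-0.6,1.5],0],[1,[0.1,-0.5,1.5],0],[1,[0,-0.3,1.5],0],[1,[0,-0.1,1.2],0],[1,[0,0,0.4],0],[1,[0,0,0],0]]}}

```text
t: 14.3
eef_pos: [0.5051, -0.0999, 0.0435]
tcp_rot: [0.0, 1.0, -0.01, -0.001]
force: [0.6, 1.4, -1.1]
gripper_width: 0.0118
grip_force: 14.0
```

Request:
{"fn": "send_rows", "kwargs": {"targets": [[1,[0,0,0.5],0],[1,[0,0,0.3],0],[1,[0,0,0],0]]}}

```text
t: 14.6
eef_pos: [0.506, -0.0999, 0.0362]
tcp_rot: [0.0, 1.0, -0.01, 0.0]
force: [0.6, 1.6, -1.4]
gripper_width: 0.0118
grip_force: 14.0
```

Request:
{"fn": "send_rows", "kwargs": {"targets": [[1,[0,0,0.3],0],[1,[0,0,0.2],0],[1,[0,0,0],0]]}}

```text
t: 14.9
eef_pos: [0.5057, -0.0996, 0.031]
tcp_rot: [0.0, 1.0, -0.01, -0.0]
force: [0.5, 0.3, -2.4]
gripper_width: 0.0115
grip_force: 14.0
```

Request:
{"fn": "send_rows", "kwargs": {"targets": [[1,[0,0,0.3],0],[1,[0,0,0],0]]}}

```text
t: 15.1
eef_pos: [0.5056, -0.0995, 0.0279]
tcp_rot: [-0.0, 1.0, -0.01, -0.0]
force: [0.3, 1.1, -1.7]
gripper_width: 0.0114
grip_force: 14.0
```

Request:
{"fn": "send_rows", "kwargs": {"targets": [[1,[0,0,0.3],0],[1,[0,0,0],0]]}}

```text
t: 15.3
eef_pos: [0.5056, -0.0995, 0.0248]
tcp_rot: [-0.0, 1.0, -0.01, -0.0]
force: [1.4, 2.2, -2.5]
gripper_width: 0.0116
grip_force: 14.0
```

Request:
{"fn": "send_rows", "kwargs": {"targets": [[1,[0,0,0.25],0],[1,[0,0,0],0]]}}

```text
t: 15.5
eef_pos: [0.5056, -0.0995, 0.0224]
tcp_rot: [-0.0, 1.0, -0.01, -0.0]
force: [0.5, 0.6, -2.5]
gripper_width: 0.0115
grip_force: 14.0
```

Request:
{"fn": "send_rows", "kwargs": {"targets": [[1,[0,0,0.25],0],[1,[0,0,0],0]]}}

```text
t: 15.7
eef_pos: [0.5057, -0.0996, 0.0199]
tcp_rot: [0.0, 1.0, -0.01, -0.0]
force: [1.2, 1.3, -1.4]
gripper_width: 0.0114
grip_force: 14.0
```

Request:
{"fn": "send_rows", "kwargs": {"targets": [[1,[0,0,0.2],0],[1,[0,0,0],0]]}}

```text
t: 15.9
eef_pos: [0.5059, -0.0996, 0.0194]
tcp_rot: [-0.0, 1.0, -0.01, -0.0]
force: [-3.0, 2.5, 8.8]
gripper_width: 0.0117
grip_force: 14.0
```

```bash
python3 - <<'E'
from h import *
a,_=save('scene','pics/s5.png');b,p=save('wrist','pics/w5.png');t,_=save('top','pics/t5.png')
import pickle;pickle.dump(p,open('w5.pkl','wb'))
c=cv2.resize(a[160:250,205:305,::-1],(480,432),interpolation=cv2.INTER_CUBIC)
d=cv2.resize(b[0:260,300:620,::-1],(320,260))
e=cv2.resize(t[150:250,330:425,::-1],(304,320),interpolation=cv2.INTER_CUBIC)
o=np.zeros((600,800,3),np.uint8);o[:432,:480]=c;o[:260,480:]=d;o[270:590,480:784]=e;cv2.imwrite('pics/c5.png',o)
E
```

```text
(no output)
```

View pics/c5.png

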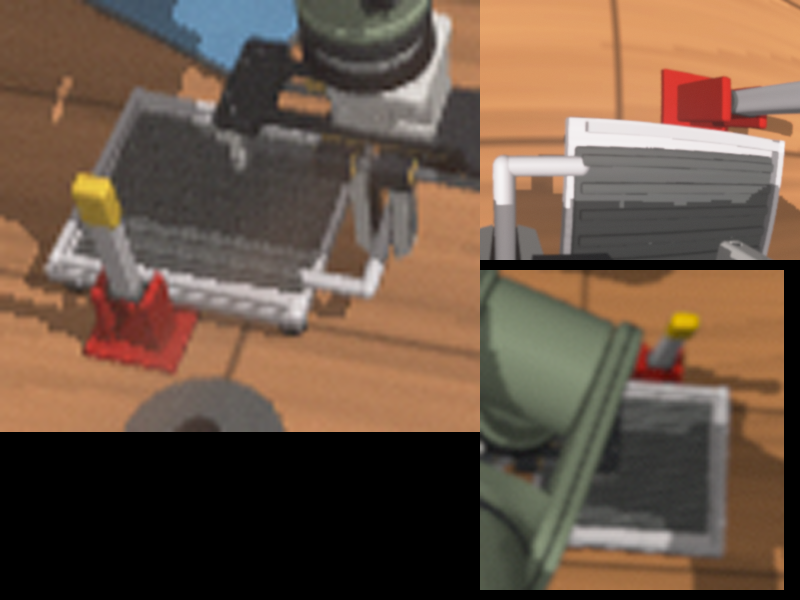

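The composite shows the griddle ribbed side up inside all three rims. Scene: slab at (230,190) with the handle over the open side. Top inset: slab end at x≈710, next to the end rim. I'll release.

Request:
{"fn": "send_rows", "kwargs": {"targets": [[0.9,[0,0,-0.1],0],[0.7,[0,0,0],0],[0.4,[0,0,0],0],[0.3,[0,0,0],0],[0.3,[0,0,0],0],[0.3,[0,0,-0.5],0],[0.3,[0,0,-1],0],[0.3,[0,0,-2],0],[0.3,[0,0,-4],0],[0.3,[0,0,-5],0],[0.3,[0,0,-5],0],[1,[0,0,0],0]]}}

```text
t: 17.25
eef_pos: [0.5116, -0.1016, 0.2041]
tcp_rot: [0.003, 1.0, -0.01, 0.009]
force: [1.2, 0.1, -0.8]
gripper_width: 0.028
grip_force: 0.0
```

```bash
python3 - <<'E'
from h import *
a,pw=save('wrist','pics/w6.png');t,p=save('top','pics/t6.png');s=state();print(s['eef_pos'],s['force'],s['gripper_width'])
sc,ps=save('scene','pics/s6.png')
for im,q,n in ((t,p,'top'),(sc,ps,'scene'),(a,pw,'wrist')):
    h=cv2.cvtColor(im,cv2.COLOR_RGB2HSV);m=cv2.inRange(h,(22,150,120),(32,255,255));k,l,st,c=cv2.connectedComponentsWithStats(m)
    for i in range(1,k):
        if st[i,4]>8: print(n,st[i],c[i],at(q,*c[i],.14,n))
E
```

```text
[ 0.50714918 -0.10002281  0.19689048] [ 0.11359874 -0.01036839 -0.3947255 ] 0.020201965242339692
top [393 164   5   5  23] [395. 166.] [ 0.60009238 -0.24504683  0.14      ]
scene [220 197  10  10  62] [224.96774194 201.0483871 ] [ 0.59421724 -0.23913897  0.14      ]
wrist [467 102  36  17 518] [485.43436293 110.74324324] [ 0.59835268 -0.24117961  0.14      ]
```

Request:
{"fn": "send_rows", "kwargs": {"targets": [[1,[2.88,2.74,0],0],[1,[2.88,2.74,0],0],[1,[2.88,2.74,0],0],[1,[2.88,2.74,0],0],[1,[2.88,2.74,0],0],[1,[0,0,0],0],[1,[0,0,2],0],[1,[0,0,2.5],0],[1,[0,0,2],0],[1,[0,0,0],0],[1,[0,0,0],0]]}}

```text
t: 18.5
eef_pos: [0.6456, -0.2384, 0.1276]
tcp_rot: [-0.001, 1.0, -0.01, -0.002]
force: [0.2, 1.0, 0.5]
gripper_width: 0.0006
grip_force: 0.0
```

Request:
{"fn": "send_rows", "kwargs": {"targets": [[1,[-1.5,0,-0.2],0],[1,[-1.3,0,0],0],[1,[-1,0,0],0],[1,[-1,0,0],0],[1,[-1.1,0,0.1],0],[1,[-1,0,0.25],0],[1,[-1,0,0.35],0],[1,[-0.9,0,0.5],0],[1,[-0.9,0,0.6],0]]}}

```text
t: 19.4
eef_pos: [0.5491, -0.2375, 0.1126]
tcp_rot: [0.0, 1.0, -0.01, -0.0]
force: [1.6, -0.0, 0.5]
gripper_width: 0.0005
grip_force: 0.8
```

Request:
{"fn": "send_rows", "kwargs": {"targets": [[1,[-0.7,0,0.75],0],[1,[-0.7,0,0.8],0],[1,[-0.5,0,0.9],0],[1,[-0.45,0,0.95],0],[1,[-0.25,0,1],0],[1,[-0.2,0,0.9],0],[1,[0,0,0],0]]}}

```text
t: 20.1
eef_pos: [0.5215, -0.2366, 0.0589]
tcp_rot: [-0.0, 1.0, -0.01, -0.001]
force: [-0.3, 0.2, 1.2]
gripper_width: 0.0003
grip_force: 0.0
```

Now I'll press to the stop, then lift.

Request:
{"fn": "send_rows", "kwargs": {"targets": [[1,[0,0,0.3],0],[1,[0,0,0.2],0],[1,[0,0,0],0]]}}

```text
t: 20.4
eef_pos: [0.5223, -0.237, 0.0578]
tcp_rot: [-0.0, 1.0, -0.01, -0.0]
force: [-5.3, 2.6, 14.8]
gripper_width: 0.0005
grip_force: 7.1
```

Request:
{"fn": "send_rows", "kwargs": {"targets": [[1,[0,0,-1],0],[1,[0,0,-3],0],[1,[0,0,-4],0],[1,[0,0,-4],0],[1,[0,-3,-4],0],[1,[0,-4,0],0],[1,[0,-4,0],0],[1,[0,-4,0],0],[1,[0,-4,0],0],[1,[0,0,0],0],[1,[0,0,0],0]]}}

```text
t: 21.5
eef_pos: [0.526, -0.0462, 0.2153]
tcp_rot: [0.0, 1.0, -0.009, 0.0]
force: [-0.9, 0.9, 0.3]
gripper_width: 0.0004
grip_force: 0.0
```

```bash
python3 - <<'E'
from h import *
a,pw=save('wrist','pics/w7.png');t,p=save('top','pics/t7.png');s=state();print(s['t'],s['eef_pos'],s['force'])
sc,ps=save('scene','pics/s7.png')
for im,q,n in ((t,p,'top'),(sc,ps,'scene'),(a,pw,'wrist')):
    h=cv2.cvtColor(im,cv2.COLOR_RGB2HSV);m=cv2.inRange(h,(22,150,120),(32,255,255));k,l,st,c=cv2.connectedComponentsWithStats(m)
    for i in range(1,k):
        if st[i,4]>8: print(n,st[i],c[i].round(1),at(q,*c[i],.057,n).round(4))
# slab (dark) in scene
h=cv2.cvtColor(sc,cv2.COLOR_RGB2HSV);m=np.zeros((400,640),np.uint8);m[170:235,210:300]=cv2.inRange(h,(0,0,0),(179,255,110))[170:235,210:300]
P=np.array([at(ps,u,v,.042,'scene')[:2] for v,u in np.argwhere(m)]);print('slab',np.percentile(P,[2,50,98],axis=0).round(4))
E
```

```text
21.6 [ 0.52602849 -0.04771559  0.21525837] [ 0.20944673 -0.35169204 -0.1657367 ]
top [382 205   6  11  63] [384.5 209.8] [ 0.498  -0.2357  0.057 ]
scene [242 192   5   7  16] [243.8 194.9] [ 0.5013 -0.2298  0.057 ]
wrist [470 194  17  27 357] [477.8 207.8] [ 0.5011 -0.233   0.057 ]
slab [[ 0.3963 -0.3586]
 [ 0.5111 -0.2172]
 [ 0.6036 -0.0822]]
```

```bash
python3 - <<'E'
from h import *
t=cv2.imread('pics/t7.png');p=camera_params('top')
g=cv2.cvtColor(t,cv2.COLOR_BGR2GRAY)
q=[proj(p,[.5015-.02*0+0,y,.042]) for y in (-.11,-.32)]
def line(a,b,n=43):
    A,B=np.array(a),np.array(b)
    for k in np.linspace(0,1,n):
        X=A+(B-A)*k;u,v=proj(p,X).round().astype(int);print(X[:2].round(3).tolist(),t[v,u].tolist(),end=';')
    print()
line([.475,-.09,.042],[.47,-.32,.042],30)
line([.41,-.18,.042],[.59,-.18,.042],30)
E
```

```text
[0.475, -0.09] [78, 94, 87];[0.475, -0.098] [109, 132, 121];[0.475, -0.106] [94, 118, 122];[0.474, -0.114] [55, 92, 137];[0.474, -0.122] [43, 70, 103];[0.474, -0.13] [87, 111, 148];[0.474, -0.138] [147, 150, 155];[0.474, -0.146] [78, 81, 79];[0.474, -0.153] [75, 78, 77];[0.473, -0.161] [66, 69, 68];[0.473, -0.169] [51, 53, 52];[0.473, -0.177] [50, 51, 51];[0.473, -0.185] [54, 56, 54];[0.473, -0.193] [58, 61, 59];[0.473, -0.201] [52, 53, 54];[0.472, -0.209] [76, 78, 77];[0.472, -0.217] [70, 71, 72];[0.472, -0.225] [68, 70, 70];[0.472, -0.233] [62, 63, 63];[0.472, -0.241] [63, 63, 63];[0.472, -0.249] [60, 62, 61];[0.471, -0.257] [53, 54, 54];[0.471, -0.264] [54, 55, 54];[0.471, -0.272] [53, 55, 54];[0.471, -0.28] [52, 54, 52];[0.471, -0.288] [90, 91, 93];[0.471, -0.296] [107, 108, 113];[0.47, -0.304] [46, 73, 106];[0.47, -0.312] [46, 74, 107];[0.47, -0.32] [47, 74, 109];
[0.41, -0.18] [56, 90, 132];[0.416, -0.18] [71, 117, 172];[0.422, -0.18] [88, 97, 120];[0.429, -0.18] [171, 171, 174];[0.435, -0.18] [191, 192, 199];[0.441, -0.18] [141, 143, 147];[0.447, -0.18] [71, 75, 74];[0.453, -0.18] [82, 84, 84];[0.46, -0.18] [78, 81, 80];[0.466, -0.18] [85, 88, 88];[0.472, -0.18] [59, 60, 58];[0.478, -0.18] [49, 50, 49];[0.484, -0.18] [49, 52, 50];[0.491, -0.18] [50, 51, 51];[0.497, -0.18] [51, 53, 52];[0.503, -0.18] [50, 51, 52];[0.509, -0.18] [55, 56, 56];[0.516, -0.18] [54, 53, 54];[0.522, -0.18] [55, 54, 56];[0.528, -0.18] [51, 52, 50];[0.534, -0.18] [53, 54, 54];[0.54, -0.18] [72, 75, 74];[0.547, -0.18] [83, 85, 85];[0.553, -0.18] [74, 77, 75];[0.559, -0.18] [139, 139, 143];[0.565, -0.18] [148, 149, 154];[0.571, -0.18] [151, 153, 163];[0.578, -0.18] [63, 97, 141];[0.584, -0.18] [69, 113, 166];[0.59, -0.18] [66, 110, 164];
```

```bash
python3 -c "
from plant import close_job;print(close_job())"
```

```text
the job is handed in; nothing more can be done
None
```

The griddle lies ribbed side up inside the stand's rims with its handle over the rimless side, the clamp arm is fully down, and the job was handed in with the arm clear; the hand-in call gave no verdict.

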